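# Load a module through the sprung dust doors of a subrack

## Task

Pick up the dark plug-in module and set it on the narrow loading shelf of the aluminium subrack, between the low rails, plug end towards the two sprung doors. Then slide it along the shelf through the doors into the bay and press it fully home, until the sprung connector at the back has gone in all the way and bottoms out; go gently, never pushing harder than 20 N. Withdraw the gripper so that both doors close behind the module, and leave the bin, screwdriver and carton where they are.

Things in the scene. Friction and masses are not known exactly. Their poses are not given: they have to be found in the camera images.
- module: Loose dark steel plug-in module, 0.25-0.5 kg: block 100 mm long (x), 56 wide (y), 40 high; sides of the front 16 mm taper to 40 wide; a grey plug 30 wide, 16 high stands 12 mm out of the front (+x) face. Origin: centre of the block's underside (rear face x=-50 mm, plug tip x=+62). Starts flat on the bench left or right of the subrack, plug roughly away from the robot.
- chassis: Aluminium subrack, cover off, fixed to the bench. x runs along the lane into the bay, away from the robot; z up. Origin on the bench under the lane's centre line, at the door line. Lane floor (slick) 12 mm above the bench throughout. Box behind the doors: x=0 to 225 mm, 200 wide (front plates 236), walls 70 high. Door posts at y=+-55 mm, 10 thick, 66 high.
- shelf (a point): Point on the lane floor, on its centre line, 72 mm before the doors; axes as the subrack's. The loading shelf runs from 140 mm before the doors to the doors, with a rail on each edge: 64 mm apart inside, 72 outside, 8 mm higher than the lane floor. A module with its origin here has its plug 10 mm short of the doors.
- doors (a point): Point on the lane floor midway between the two door leaves, on the door line. From here to 85 mm beyond, the lane is open above, so the gripper can follow the module between the leaves.
- bay (a point): Point on the lane floor 112 mm beyond the doors. Guide walls 60 mm apart start 50 mm beyond the doors (flared from 37 mm); from 85 mm on, lips 55 to 59 mm above the bench leave a 34 mm slot, so no loading from above. The module bottoms out with its origin within 12 mm before or beyond this point: the connector's place varies, hidden, and is found by feel.
- leaf_left (a joint): Angle of the left (+y) door leaf, rad: 0 closed, grows as it swings inward (away from the robot), 1.45 at most. Steel leaf 45 mm wide, 14 to 58 mm above the bench, upright hinge at y = +48 mm of the subrack, light spring (0.5 N at its free edge), closes by itself; about 1.1 with the module between the leaves.
- leaf_right (a joint): The same for the right (-y) leaf, upright hinge at y = -48 mm; also positive inward.
- connector (a joint): How far the sprung connector block at the back of the bay is pressed in, m: 0 free, 0.010 bottomed out. It needs about 4 N to start moving, rising to about 7 N just before it bottoms out against a hard stop (doors and sliding add 1 to 5 N); it stays where it is left.
- bin: Bystander: blue open parts bin, 100 x 75 x 50 mm, loose, on the other side of the subrack from the module. Origin: centre of underside.
- driver: Bystander: screwdriver lying on the bench at the right.
- carton: Bystander: small closed cardboard carton, 110 x 80 x 60 mm, at the left, beyond the bin or module. Origin: centre of underside.
- module_rear (a point): Centre of the module's flat rear face (50 mm behind the module's origin, 20 mm above its underside), where it can be pushed.
Mind the look-alikes: they are no part of the job. Of the things shaped like the module, the steel one is meant.

How it is judged (in metres and radians):
On the way, in this order (a step that is already met when the one before it is completed fails the run):
1. the module lies on the loading shelf between the rails, plug towards the closed doors (y of module in the frame of chassis between -0.007 and 0.007 m and z of module in the frame of chassis between 0.008 and 0.018 m and angle between the x axis of module and the x axis of chassis, either way round below 0.12 rad and x of module in the frame of chassis between -0.11 and -0.05 m and value of joint each of leaf_left, leaf_right below 0.15 rad and x of module_rear in the frame of chassis below -0.1 m), for 0.1 s.
2. the module is sliding along the lane between the two opened leaves (y of module in the frame of chassis between -0.007 and 0.007 m and z of module in the frame of chassis between 0.008 and 0.018 m and angle between the x axis of module and the x axis of chassis, either way round below 0.12 rad and x of module in the frame of chassis between -0.02 and 0.085 m and value of joint each of leaf_left, leaf_right above 0.7 rad), for 0.05 s.
3. the connector is pressed in all the way by the module (y of module in the frame of chassis between -0.007 and 0.007 m and z of module in the frame of chassis between 0.008 and 0.018 m and angle between the x axis of module and the x axis of chassis, either way round below 0.12 rad and x of module in the frame of chassis above 0.095 m and value of joint connector above 0.0085 m), for 0.1 s.
At the end, for the whole second after the job is handed in: The module rests on the lane floor in the bay, plug forward (origin over 95 mm, rear under 90 mm behind the door line), within 7 mm and 0.12 rad of the lane; connector pressed in more than 8.5 of its 10 mm; both leaves closed (below 0.1 rad) (all of step 3 and value of joint each of leaf_left, leaf_right below 0.1 rad and x of module_rear in the frame of chassis below 0.09 m and linear speed of module below 0.01 m/s); the robot touches nothing.
It fails at once if the module was pressed on the connector with more than 20 N (contact force between module and connector above 20 N).
It fails at once if the robot pressed on the subrack or its doors with more than 20 N (contact force between the arm and chassis above 20 N).
It fails at once if bin, screwdriver or carton moved by more than 20 mm (distance of any of bin, driver, carton from where it was at the start of the episode above 0.02 m).
It also fails if it takes over 69 s, if anything falls off the work surface, if the arm or the gripper's body presses on something with over 40 N, if the wrist force passes 120 N, or if a joint passes its speed limit or range.

## Robot

A 6-joint arm with a two-finger parallel gripper is mounted at the origin on the work surface. World frame = base frame: x ahead of the robot, y to its left, z up, the work surface at z = 0. Lengths are in mm, angles in rad, forces in N, time in s.
With the tool pointing down it reaches from about 350 to 775 mm from the base axis. Payload 7.3 kg.
Tool frame: the origin (TCP) lies at the very end of the fingers, on their centre line; the grasp point (between the pads) lies 19 mm behind it; z points along the fingers, y is the line along which they close (so a half turn about z gives the same grasp; the last joint's range is limited). The gripper opens to 92 mm and grips with 3 to 60 N. Pads are 19 mm wide; open, the fingers measure 130 mm over their backs; the gripper's body (75 mm by 190 mm) begins 47 mm behind the grasp point.
Start: joints at [1.125, 0.342, 1.524, -0, 1.275, -0.146], TCP at [155.033, 501.607, 226.741] pointing down, gripper open.
Joint ranges: [-2.53, 2.53], [-0.77, 2.02], [0.04, 2.7], [-1, 4.14], [0.28, 2.66], [-3.11, 3.11]. Speed limits (rad/s): [2.57, 2.57, 3.14, 3.14, 3.14, 3.14].

## Interface

Orientations are given as [roll, pitch, yaw] about the fixed x, y, z axes, in that order (R = Rz(yaw) Ry(pitch) Rx(roll)).
In Python, from plant import get_obs, vision, workorder gives the robot as it stands.
- The arm moves only by the shell command python3 -m pendant 'ROWS' [OPENING]. ROWS is a JSON object of lists of equal length, an entry for each row: "dp": the shift along the tool's x, y, z in m, a list of three; "rotation": the turn, a rotation vector about the tool's x, y, z in rad, a list of three. A call has 1 to 8 rows; each row is the pose to reach, as a shift and turn from the pose commanded when the call began, along the tool's axes at that moment; what a row does not reach only later rows make up. A row lasts 1/8 s, in which the tool goes at most 62.5 mm and 10.7 degrees, less where a joint would pass 70% of its speed; a pose out of reach is approached as far as the arm can. A call with a gripper value outside its range is refused whole. OPENING is the finger opening in m, from 0 to 0.0918, set as the call begins (- or left out, the last holds). The fingers move at their own pace and stop on an object; the grip force is fixed at half the most. Time passes only in rows, so rows that repeat a pose let the fingers close. It gives the time, the measured TCP pose, the force, the opening and the grip force at its end, in the units of the state.
- get_obs(): the state, without advancing time (a new reading comes with each control period).
- vision.capture(name): name is "scene" or "top" or "wrist"; returns a dict with "pixels" (480x640x3 uint8, red, green, blue), "vfov" (degrees; the focal length in pixels is half the picture's height over the tangent of half this angle, whatever the lens; pixels are square), "cx", "cy" (the principal point, pixels), "dist" ([k1, k2, p1, p2, k3] as OpenCV has them; the pictures are not rectified), "pose" (4x4, takes a point from camera to world coordinates); the wrist camera has in their place "T_tool_cam" (4x4, takes a point from camera to tool coordinates, whose origin is the TCP and whose axes are the flange's). Camera axes: x right, y up, looking along -z (the intrinsics and any distortion apply to the point x, -y, -z); pixel columns grow to the right and rows downward; lengths in mm; the calibration is good to about 2 mm. A picture is of the moment at which its call begins: read the wrist's pose just before it. There is no depth.
- workorder.close_job(): hands the job in; it is judged then, once.
The state is a dict: "time": time; "joint_positions": joint angles; "dq": joint speeds; "tau": joint torques, N m; "tool_pos": TCP position; "tcp_rot": TCP orientation; "contact_force": force on the tool from outside, world axes, zero at the start; "moment": the same for the moment, N m; "grip_width": finger opening in mm; "finger_force": force on a finger pad.
Only numpy, scipy, OpenCV 4.12 (cv2) and the standard library are available. Lean on these libraries where they do the work, as an engineer would, in place of code of your own. Each camera call takes 0.05 s, during which the arm holds its last target. There are 200 camera calls.

## Working session

There is one attempt and no reset: what is moved stays moved. The work goes in short steps, Python scripts to look and compute and a shell command to move; the robot and the scene stay as the last step left them, time stands still between calls to the robot, and variables do not carry over. Pictures are saved under pics/ and viewed, at most 10 in all, crops included, and the job is handed in when it is done.

```bash
mkdir -p pics; ls; python3 - <<'E'
from plant import get_obs, vision
import cv2,json
import numpy as np
np.set_printoptions(precision=4,suppress=True)
o=get_obs();print(o)
for n in("scene","top"):
    c=vision.capture(n);cv2.imwrite(f"pics/{n}0.png",c["pixels"][:,:,::-1])
    print(n,{k:v for k,v in c.items() if k!="pixels"})
    np.save(f"{n}0.npy",{k:v for k,v in c.items()},allow_pickle=True)
E
```

```text
pics
{'time': 0.0, 'joint_positions': array([ 1.125 ,  0.3427,  1.525 , -0.    ,  1.2754, -0.146 ]), 'dq': array([ 0.0006, -0.0001, -0.0019,  0.0005, -0.0001, -0.0007]), 'tau': array([ -0.0005, -43.1241, -24.4218,   0.0719,   0.056 ,  -0.0001]), 'tool_pos': array([154.8533, 501.2234, 226.041 ]), 'tcp_rot': array([-3.1401, -0.0002,  2.8418]), 'contact_force': array([ 0.1232, -0.6305,  0.0356]), 'moment': array([ 0.0221,  0.013 , -0.0127]), 'finger_force': 0.0, 'grip_width': 91.84696683076473}
scene {'vfov': 50.39466516908445, 'cx': 314.0184637582851, 'cy': 247.01637403429697, 'dist': array([0.0329, 0.    , 0.    , 0.    , 0.    ]), 'pose': array([[   0.8244,   -0.3198,    0.467 , 1140.1533],
       [   0.5659,    0.483 ,   -0.6682, -973.1327],
       [  -0.0119,    0.8152,    0.5791,  815.2345],
       [   0.    ,    0.    ,    0.    ,    1.    ]])}
top {'vfov': 49.39225924882644, 'cx': 307.9521745195659, 'cy': 232.67798514367865, 'dist': array([0.0465, 0.    , 0.    , 0.    , 0.    ]), 'pose': array([[  -0.0089,    0.9993,   -0.0368,  480.3362],
       [  -0.9999,   -0.0094,   -0.0143,  -95.6024],
       [  -0.0146,    0.0366,    0.9992, 1310.6202],
       [   0.    ,    0.    ,    0.    ,    1.    ]])}
```

View pics/top0.png

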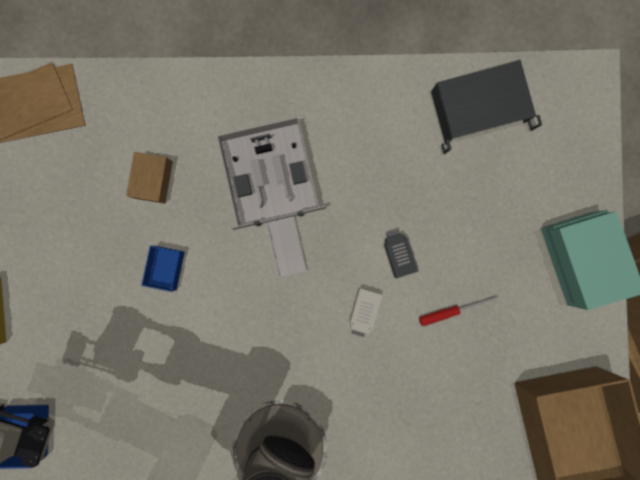

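View pics/scene0.png

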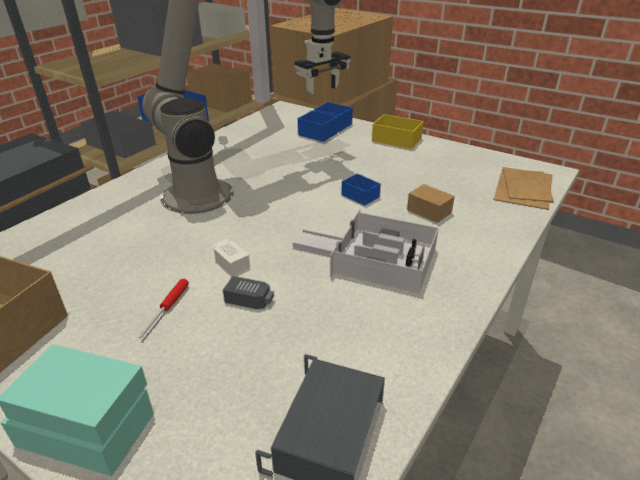

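Top view: steel module at about (400,253), plug end up at (392,233). White look-alike at (366,311). The subrack's lane runs from shelf end (292,273) up to the doors at about (281,217). Scene view: module at (247,292), shelf at (315,243).

```bash
cat > h.py <<'E'
import numpy as np, cv2
from scipy.spatial.transform import Rotation as R
from plant import get_obs, vision
np.set_printoptions(precision=3,suppress=True)
def K(c):
    f=c["pixels"].shape[0]/2/np.tan(np.radians(c["vfov"])/2)
    return np.array([[f,0,c["cx"]],[0,f,c["cy"]],[0,0,1]])
def tool(o):
    T=np.eye(4);T[:3,:3]=R.from_euler('xyz',o["tcp_rot"]).as_matrix();T[:3,3]=o["tool_pos"];return T
def cap(name,fn):
    o=get_obs();c=vision.capture(name)
    if name=="wrist": c["pose"]=tool(o)@c["T_tool_cam"]
    cv2.imwrite(f"pics/{fn}.png",c["pixels"][:,:,::-1]);np.save(fn+".npy",c,allow_pickle=True);return c
def load(fn): return np.load(fn+".npy",allow_pickle=True).item()
def rays(c,px):
    u=cv2.undistortPoints(np.array(px,float).reshape(-1,1,2),K(c),c["dist"]).reshape(-1,2)
    d=np.c_[u[:,0],-u[:,1],-np.ones(len(u))]@c["pose"][:3,:3].T
    return c["pose"][:3,3],d
def plane(c,px,z):
    o,d=rays(c,px);return o+d*((np.reshape(z,-1)-o[2])/d[:,2])[:,None]
def tri(c1,p1,c2,p2):
    o1,d1=rays(c1,p1);o2,d2=rays(c2,p2);out=[]
    for a,b in zip(d1,d2):
        s=np.linalg.lstsq(np.c_[a,-b],o2-o1,rcond=None)[0]
        q1=o1+a*s[0];q2=o2+b*s[1];out.append(np.r_[(q1+q2)/2,np.linalg.norm(q1-q2)])
    return np.array(out)
def proj(c,P):
    q=(np.atleast_2d(P)-c["pose"][:3,3])@c["pose"][:3,:3]
    return cv2.projectPoints(q*[1,-1,-1],np.zeros(3),np.zeros(3),K(c),c["dist"])[0].reshape(-1,2)
def crop(fn,x0,x1,y0,y1,s,out):
    im=cv2.imread(f"pics/{fn}.png")[y0:y1,x0:x1]
    im=cv2.resize(im,None,fx=s,fy=s,interpolation=cv2.INTER_CUBIC);cv2.imwrite(f"pics/{out}.png",im)
E
python3 - <<'E'
from h import *
c=load("top0")
print(plane(c,[[400,253],[392,233],[405,275]],40))
print(plane(c,[[292,273],[281,217]],12))
c=vision.capture("wrist");print(c["T_tool_cam"],c["vfov"],c["cx"],c["cy"],c["dist"])
o=get_obs();T=tool(o);print(T)
# target: above module centre and the shelf, from current tool frame
for P in ([475,-180,330],):
  print(T[:3,:3].T@(np.array(P)-T[:3,3]))
E
```

```text
[[ 475.729 -300.075   40.   ]
 [ 524.4   -281.513   40.   ]
 [ 422.488 -311.235   40.   ]]
[[428.303 -36.541  12.   ]
 [567.899 -10.163  12.   ]]
[[  -0.001    0.955    0.295   80.117]
 [   1.       0.001   -0.      -0.427]
 [  -0.       0.295   -0.955 -158.306]
 [   0.       0.       0.       1.   ]] 68.19335291550877 317.7459051895738 236.49189124072205 [-0.04  0.    0.    0.    0.  ]
[[ -0.955   0.295  -0.    154.903]
 [  0.295   0.955  -0.001 501.353]
 [  0.     -0.001  -1.    226.238]
 [  0.      0.      0.      1.   ]]
[-507.038 -556.524 -103.273]
```

```bash
python3 -m pendant '{"dp":[[-0.048,-0.031,0],[-0.096,-0.062,0],[-0.144,-0.093,0],[-0.192,-0.124,0],[-0.240,-0.155,0],[-0.288,-0.186,0],[-0.336,-0.217,0],[-0.385,-0.248,0]],"rotation":[[0,0,0.18],[0,0,0.36],[0,0,0.54],[0,0,0.72],[0,0,0.9],[0,0,1.08],[0,0,1.26],[0,0,1.44]]}'
cat > to.py <<'E'
import sys
from h import *
# usage: to.py x y z yaw -> shift/turn in tool axes from measured pose (tool down)
x,y,z,yaw=map(float,sys.argv[1:]);T=tool(get_obs())
print("dp",T[:3,:3].T@(np.array([x,y,z])-T[:3,3])/1000,"rot",R.from_matrix(T[:3,:3].T@R.from_euler('xyz',[np.pi,0,yaw]).as_matrix()).as_rotvec())
E
python3 to.py 500 -130 200 0.2
```

```text
time: 1.15
tool_pos: [450.5, 149.4, 226.7]
tcp_rot: [-3.142, -0.0, 1.396]
contact_force: [0.1, 0.5, -0.7]
grip_width: 91.6
finger_force: 0.0
dp [-0.266  0.097  0.027] rot [-0.    -0.     1.196]
```

```bash
python3 -m pendant '{"dp":[[-0.038,0.014,0.004],[-0.076,0.028,0.008],[-0.114,0.042,0.012],[-0.152,0.056,0.016],[-0.190,0.070,0.020],[-0.228,0.084,0.024],[-0.266,0.097,0.027],[-0.266,0.097,0.027]],"rotation":[[0,0,0.17],[0,0,0.34],[0,0,0.51],[0,0,0.68],[0,0,0.85],[0,0,1.02],[0,0,1.196],[0,0,1.196]]}'
python3 - <<'E'
from h import *
cap("wrist","w1")
E
python3 to.py 500 -230 200 0.2
```

```text
time: 2.15
tool_pos: [500.4, -129.8, 199.0]
tcp_rot: [-3.141, 0.001, 0.202]
contact_force: [-1.1, 0.9, 0.3]
grip_width: 91.8
finger_force: 0.0
dp [-0.021  0.099 -0.001] rot [-0.001  0.001  0.005]
```

View pics/w1.png

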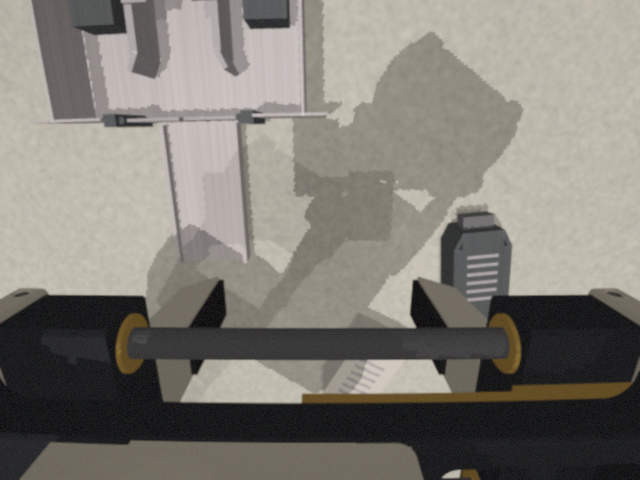

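Wrist view: shelf from door line (row ~122, cols 165–243) to its end (row ~262, cols 180–247). The module's plug is at (475,220), its rear hidden behind the finger. I'll back off and shoot from two places.

```bash
python3 -m pendant '{"dp":[[-0.045,0.015,0],[-0.09,0.03,0],[-0.09,0.03,0]],"rotation":[[0,0,0],[0,0,0],[0,0,0]]}'
python3 -c "
from h import *
cap('wrist','w2')"
python3 -m pendant '{"dp":[[0,0.03,0.02],[0,0.06,0.04],[0,0.09,0.05],[0,0.09,0.05]],"rotation":[[0,0,0],[0,0,0],[0,0,0],[0,0,0]]}'
python3 - <<'E'
from h import *
cap('wrist','w3')
a=cv2.imread('pics/w2.png')[0:300,100:500]; b=cv2.imread('pics/w3.png')[0:300,0:400]
c2=load('w2');c3=load('w3')
for c in(c2,c3): print(proj(c,[[428,-36.5,12],[568,-10,12],[524,-281,40],[422,-311,40]]))
cv2.imwrite('pics/w2full.png',cv2.resize(cv2.imread('pics/w2.png')[0:300],None,fx=1.25,fy=1.25))
E
```

```text
time: 2.58
tool_pos: [416.5, -175.0, 199.9]
tcp_rot: [-3.141, 0.001, 0.206]
contact_force: [0.5, -0.1, 0.4]
grip_width: 91.8
finger_force: 0.0
time: 3.12
tool_pos: [437.9, -263.6, 148.7]
tcp_rot: [-3.141, 0.0, 0.206]
contact_force: [0.7, 0.1, -0.2]
grip_width: 91.3
finger_force: 0.0
[[180.847 171.234]
 [167.435   7.057]
 [463.149 123.51 ]
 [459.267 240.399]]
[[ 54.441 182.69 ]
 [ 22.9    -5.433]
 [365.516 126.142]
 [371.058 263.251]]
```

```bash
python3 - <<'E'
from h import *
crop('w2',130,510,0,280,2.1,'w2c')
a=cv2.imread('pics/w3.png')[110:290,310:430]; b=cv2.imread('pics/w1.png')[100:280,120:265]
cv2.imwrite('pics/w13.png',cv2.resize(np.hstack([a,b]),None,fx=3,fy=3,interpolation=cv2.INTER_CUBIC))
E
```

```text
(no output)
```

View pics/w2c.png

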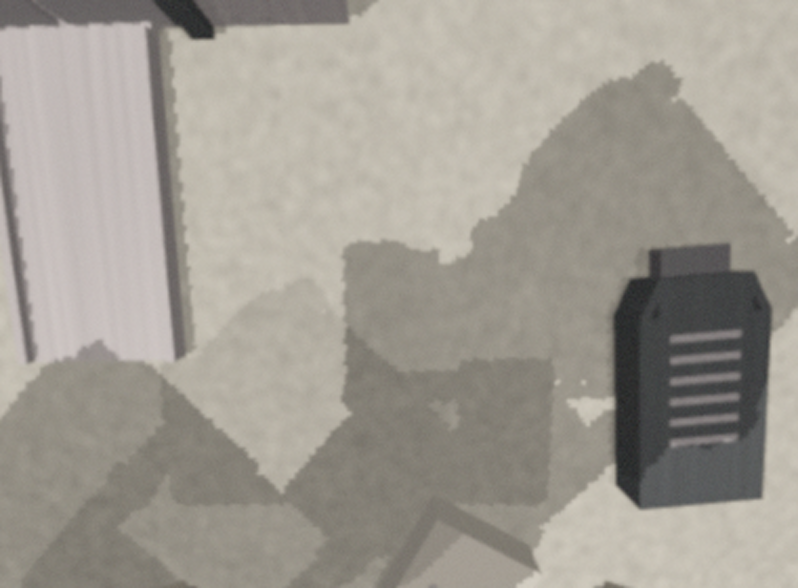

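View pics/w13.png

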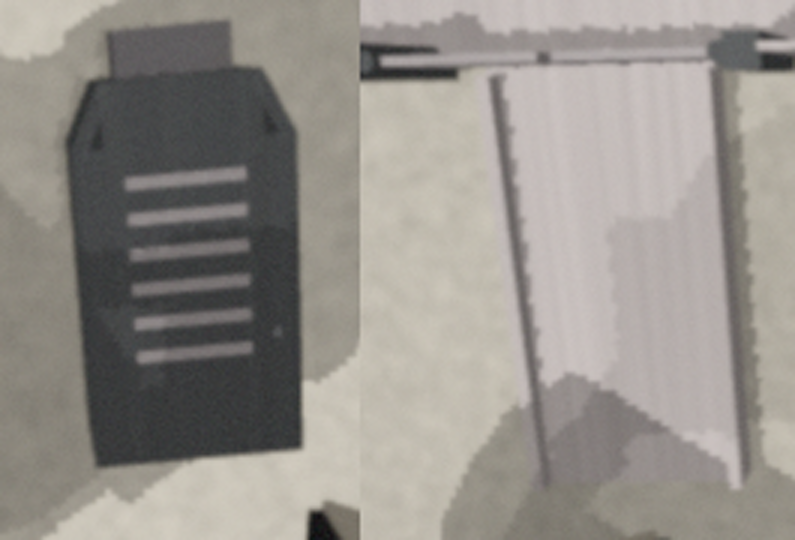

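Crops: module rear corners (435.7,241.9), (492.9,236.7), front (444,133)/(489,128.6) in w2. Shelf rails' ends: w1 (180,262) and (247,262), door end (163,126) and (237,123).

```bash
python3 - <<'E'
from h import *
c1,c2,c3=load('w1'),load('w2'),load('w3')
m2=np.array([[641,507],[762,497],[771,309],[638,318],[730,244]])/2.1+[130,0]
m3=np.array([[98,466],[301,448],[297,131],[68,150],[229,20]])/3+[310,110]
m=tri(c2,m2,c3,m3);print("module RL RR RT LT plugR\n",m)
p=plane(c3,np.array([[98,466],[301,448],[297,131],[68,150],[255,68],[92,84]])/3+[310,110],40);print("z40",p)
print("w",np.linalg.norm(p[0]-p[1]),np.linalg.norm(p[2]-p[3]), "yawL,R,rear",np.arctan2(*(p[3]-p[0])[[1,0]]),np.arctan2(*(p[2]-p[1])[[1,0]]),np.arctan2(*(p[0]-p[1])[[1,0]])-np.pi/2)
s1=np.array([[490,78],[540,487],[712,70],[742,487]])-[360,0]; s1=s1/3+[120,100]
s=plane(c1,s1,20);print("shelf w1 z20",s)
n=lambda a,b:np.arctan2(*(a-b)[[1,0]])
print("yaw",n(s[0],s[1]),n(s[2],s[3]),"len",np.linalg.norm(s[0]-s[1]),"wid",np.linalg.norm(s[1]-s[3]),np.linalg.norm(s[0]-s[2]))
s2=np.array([[25,360],[0,130],[176,358],[148,27]])/2.1+[130,0]
q=plane(c2,s2,20);print("shelf w2 z20",q,n(q[3],q[2]),n(q[1],q[0]),np.linalg.norm(q[0]-q[2]))
print(tri(c1,s1[3:4],c2,s2[2:3]))
E
```

```text
module RL RR RT LT plugR
 [[ 416.22  -288.649   40.825    0.709]
 [ 432.339 -340.604   41.619    0.214]
 [ 511.596 -317.468   38.871    0.261]
 [ 495.764 -262.919   40.02     0.351]
 [ 534.006 -296.044   28.83     0.395]]
z40 [[ 415.568 -288.947   40.   ]
 [ 431.728 -341.232   40.   ]
 [ 511.739 -317.136   40.   ]
 [ 495.594 -262.971   40.   ]
 [ 524.038 -303.066   40.   ]
 [ 512.199 -265.274   40.   ]]
w 54.725846839899816 56.51949603199006 yawL,R,rear 0.31386195011747203 0.2925277335534332 0.29977430244751346
shelf w1 z20 [[552.377  25.293  20.   ]
 [421.264  -1.928  20.   ]
 [567.763 -41.468  20.   ]
 [435.229 -69.89   20.   ]]
yaw 0.20470773642192186 0.21125810527028263 len 133.909216014929 wid 69.3820370118901 68.5102898485938
shelf w2 z20 [[421.93   -2.363  20.   ]
 [516.751  15.189  20.   ]
 [436.525 -70.236  20.   ]
 [567.106 -41.894  20.   ]] 0.21373005750572263 0.18304012044926962 69.42469992213572
[[436.883 -70.708  23.313   0.863]]
```

```bash
python3 to.py 470 -300.5 14 0.302
```

```text
dp [0.024 0.044 0.135] rot [-0.001  0.    -0.095]
```

```bash
python3 -m pendant '{"dp":[[0.024,0.044,0],[0.024,0.044,0.03],[0.024,0.044,0.08],[0.024,0.044,0.115],[0.024,0.044,0.135],[0.024,0.044,0.135]],"rotation":[[0,0,-0.095],[0,0,-0.095],[0,0,-0.095],[0,0,-0.095],[0,0,-0.095],[0,0,-0.095]]}'
python3 to.py 470 -300.5 14 0.302
```

```text
time: 3.92
tool_pos: [469.3, -299.5, 13.9]
tcp_rot: [-3.139, 0.001, 0.303]
contact_force: [0.2, 0.0, -0.8]
grip_width: 92.0
finger_force: 0.0
dp [ 0.     0.001 -0.   ] rot [-0.003  0.001  0.001]
```

```bash
python3 -m pendant '{"dp":[[0,0,0],[0,0,0],[0,0,0],[0,0,0],[0,0,0],[0,0,0]],"rotation":[[0,0,0],[0,0,0],[0,0,0],[0,0,0],[0,0,0],[0,0,0]]}' 0.03
python3 -m pendant '{"dp":[[0,0,-0.02],[0,0,-0.06],[0,0,-0.1],[0,0,-0.1]],"rotation":[[0,0,0],[0,0,0],[0,0,0],[0,0,0]]}'
python3 - <<'E'
import numpy as np
u=np.array([np.cos(.208),np.sin(.208)]);o=np.array([565.3,-7]);print(o-85*u, o-87*u)
E
python3 to.py 480.2 -25.0 80 0.208
```

```text
time: 4.68
tool_pos: [469.4, -301.5, 15.1]
tcp_rot: [-3.142, -0.0, 0.301]
contact_force: [-2.1, 3.0, 5.5]
grip_width: 55.7
finger_force: 30.0
time: 5.18
tool_pos: [470.8, -302.8, 117.2]
tcp_rot: [3.136, -0.003, 0.301]
contact_force: [1.2, -0.0, -3.1]
grip_width: 56.3
finger_force: 30.0
[482.13210035 -24.5527909 ] [480.1752086  -24.96579775]
dp [ 0.091 -0.263  0.036] rot [ 0.005 -0.003  0.093]
```

```bash
python3 -m pendant '{"dp":[[0.015,-0.044,0],[0.03,-0.088,0],[0.045,-0.132,0],[0.06,-0.176,0],[0.076,-0.22,0],[0.091,-0.263,0.0],[0.091,-0.263,0.05],[0.091,-0.263,0.05]],"rotation":[[0,0,0.015],[0,0,0.03],[0,0,0.05],[0,0,0.07],[0,0,0.08],[0,0,0.093],[0,0,0.093],[0,0,0.093]]}'
python3 - <<'E'
from h import *
c=cap('wrist','w4')
print(get_obs()["tool_pos"],get_obs()["tcp_rot"])
E
python3 to.py 480.2 -25.0 27 0.208
```

```text
time: 6.18
tool_pos: [474.7, -22.3, 61.0]
tcp_rot: [-3.137, 0.009, 0.209]
contact_force: [0.3, -1.0, -1.8]
grip_width: 55.9
finger_force: 30.0
[476.527 -23.104  62.999] [-3.139  0.005  0.208]
dp [0.003 0.003 0.036] rot [-0.002  0.005 -0.   ]
```

View pics/w4.png

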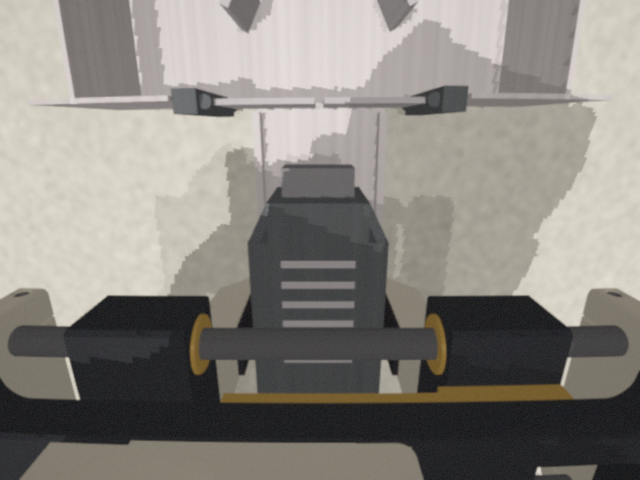

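The module is held straight, centred at col ~318. Door gap at (319,102), posts at cols 203 and 437 (row ~100), shelf edges at cols 261/379 (row ~112): nearly in line.

```bash
python3 - <<'E'
from h import *
c=load('w4');T=tool(get_obs());print(T[:3,3])
a=plane(c,[[319,102]],58);b=plane(c,[[35,104],[608,100]],66);s=plane(c,[[261,112],[379,112]],20)
for P in(a,b,s,s.mean(0)[None],plane(c,[[318,200]],75)): print(P,((P-T[:3,3])@T[:3,:3]))
d=b[0]-b[1];print("yaw",np.arctan2(-d[0],d[1]))
E
```

```text
[476.527 -23.104  62.999]
[[563.117  -4.337  58.   ]] [[88.625 -0.471  4.52 ]]
[[ 538.89   111.712   66.   ]
 [ 589.642 -121.072   66.   ]] [[  88.84  -119.04    -3.203]
 [  90.43   119.205   -3.771]]
[[553.993  25.304  20.   ]
 [566.95  -36.079  20.   ]] [[ 86.024 -31.269  42.607]
 [ 86.026  31.467  42.46 ]]
[[560.471  -5.387  20.   ]] [[86.025  0.099 42.534]]
[[524.884 -12.041  75.   ]] [[ 49.533  -0.868 -12.267]]
yaw 0.21466456520394883
```

```bash
python3 -m pendant '{"dp":[[0.004,0,0.01],[0.004,0,0.02],[0.004,0,0.028],[0.004,0,0.033],[0.004,0,0.034],[0.004,0,0.034]],"rotation":[[0,0,-0.005],[0,0,-0.005],[0,0,-0.005],[0,0,-0.005],[0,0,-0.005],[0,0,-0.005]]}'; python3 -c "
from h import *
for _ in range(3): print(get_obs()['tool_pos'],get_obs()['contact_force'])"
```

```text
time: 6.98
tool_pos: [482.4, -22.6, 30.8]
tcp_rot: [3.142, -0.0, 0.213]
contact_force: [-0.2, 0.2, -2.8]
grip_width: 55.6
finger_force: 30.0
[482.404 -22.611  30.811] [-0.168  0.189 -2.815]
[482.404 -22.611  30.811] [-0.168  0.189 -2.815]
[482.404 -22.611  30.811] [-0.168  0.189 -2.815]
```

```bash
python3 -m pendant '{"dp":[[0,0,0.001],[0,0,0.002],[0,0,0.002]],"rotation":[[0,0,0],[0,0,0],[0,0,0]]}'; python3 -m pendant '{"dp":[[0,0,0.001],[0,0,0.001],[0,0,0.001]],"rotation":[[0,0,0],[0,0,0],[0,0,0]]}'
```

```text
time: 7.35
tool_pos: [482.3, -22.6, 28.7]
tcp_rot: [-3.142, -0.0, 0.213]
contact_force: [0.7, 0.1, -3.0]
grip_width: 55.5
finger_force: 30.0
time: 7.72
tool_pos: [482.3, -22.6, 27.7]
tcp_rot: [-3.142, -0.0, 0.213]
contact_force: [0.3, 0.4, -1.5]
grip_width: 55.8
finger_force: 30.0
```

```bash
python3 -m pendant '{"dp":[[0,0,0.001],[0,0,0.001]],"rotation":[[0,0,0],[0,0,0]]}'; python3 -m pendant '{"dp":[[0,0,0],[0,0,0],[0,0,0],[0,0,0]],"rotation":[[0,0,0],[0,0,0],[0,0,0],[0,0,0]]}' 0.085;  python3 -m pendant '{"dp":[[0,0,-0.02],[0,0,-0.06],[0,0,-0.08],[-0.055,0,-0.08],[-0.11,0,-0.08],[-0.11,0,-0.08],[-0.11,0,-0.08]],"rotation":[[0,0,0],[0,0,0],[0,0,0],[0,0,0],[0,0,0],[0,0,0],[0,0,0]]}'
python3 -c "
from h import *
cap('wrist','w5')
crop('w5',170,470,0,225,2.6,'w5c')"
```

```text
time: 7.98
tool_pos: [482.5, -22.6, 27.1]
tcp_rot: [3.142, -0.0, 0.213]
contact_force: [-1.8, -0.1, 3.9]
grip_width: 56.1
finger_force: 30.0
time: 8.48
tool_pos: [482.3, -22.6, 26.7]
tcp_rot: [-3.142, -0.0, 0.213]
contact_force: [-0.9, 0.6, 0.1]
grip_width: 84.5
finger_force: 0.0
time: 9.35
tool_pos: [375.7, -46.2, 107.2]
tcp_rot: [3.141, -0.002, 0.212]
contact_force: [-0.0, 0.2, -0.6]
grip_width: 85.4
finger_force: 0.0
```

View pics/w5c.png

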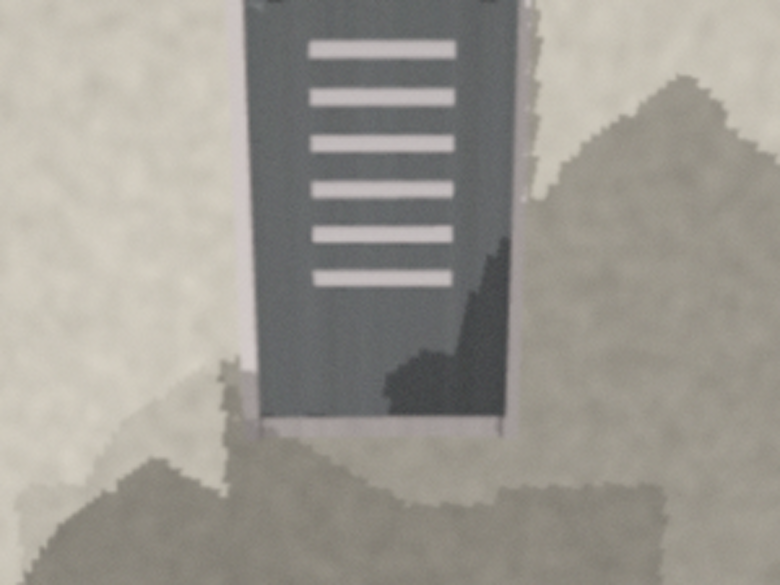

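The module lies between the rails: rear edge at (270..364,160) in full picture, thin rail strips showing on both sides.

```bash
python3 - <<'E'
from h import *
c=load('w5');px=np.array([[261,415],[505,415],[246,5],[521,5]])/2.6+[170,0]
p=plane(c,px,52);r=p[:2].mean(0);print(p,r,"yaw",np.arctan2(*(p[2:].mean(0)-r)[[1,0]]))
u=np.array([np.cos(.213),np.sin(.213)]);print((r[:2]-[563.5,-4.8])@u, (r[:2]-[563.5,-4.8])@[-u[1],u[0]])
print(r[:2]-25*u)
E
python3 to.py 375.7 -46.2 27 0.213
```

```text
[[430.162  -6.059  52.   ]
 [441.816 -60.416  52.   ]
 [511.287  11.589  52.   ]
 [523.111 -43.492  52.   ]] [435.989 -33.237  52.   ] yaw 0.2097233127439907
-130.64115006474827 -0.8396486858826933
[411.554 -38.522]
dp [-0.001 -0.     0.08 ] rot [ 0.001 -0.002 -0.   ]
```

```bash
python3 -m pendant '{"dp":[[0,0,0.03],[0,0,0.06],[0,0,0.08],[0.015,0,0.08],[0.03,0,0.08],[0.04,0,0.08],[0.045,0,0.08],[0.045,0,0.08]],"rotation":[[0,0,0],[0,0,0],[0,0,0],[0,0,0],[0,0,0],[0,0,0],[0,0,0],[0,0,0]]}' 0
python3 -m pendant '{"dp":[[0.004,0,0],[0.008,0,0],[0.012,0,0],[0.016,0,0],[0.02,0,0],[0.024,0,0],[0.028,0,0],[0.028,0,0]],"rotation":[[0,0,0],[0,0,0],[0,0,0],[0,0,0],[0,0,0],[0,0,0],[0,0,0],[0,0,0]]}'
```

```text
time: 10.4
tool_pos: [419.1, -36.2, 27.0]
tcp_rot: [3.141, -0.001, 0.213]
contact_force: [0.5, 0.4, 0.2]
grip_width: 9.8
finger_force: 0.0
time: 11.4
tool_pos: [446.3, -30.3, 26.6]
tcp_rot: [-3.142, -0.0, 0.213]
contact_force: [-1.3, -0.3, 0.8]
grip_width: 0.4
finger_force: 0.6
```

```bash
for i in 1 ; do python3 -m pendant '{"dp":[[0.006,0,0],[0.012,0,0],[0.018,0,0],[0.024,0,0],[0.03,0,0],[0.036,0,0],[0.042,0,0],[0.048,0,0]],"rotation":[[0,0,0],[0,0,0],[0,0,0],[0,0,0],[0,0,0],[0,0,0],[0,0,0],[0,0,0]]}'; done
python3 -m pendant '{"dp":[[0.004,0,0],[0.008,0,0],[0.012,0,0],[0.016,0,0],[0.02,0,0],[0.024,0,0],[0.028,0,0],[0.028,0,0]],"rotation":[[0,0,0],[0,0,0],[0,0,0],[0,0,0],[0,0,0],[0,0,0],[0,0,0],[0,0,0]]}'
```

```text
time: 12.4
tool_pos: [493.3, -20.2, 26.6]
tcp_rot: [-3.141, 0.0, 0.213]
contact_force: [-3.8, -0.9, -1.2]
grip_width: -0.1
finger_force: 1.7
time: 13.4
tool_pos: [521.5, -14.3, 27.0]
tcp_rot: [3.141, -0.002, 0.213]
contact_force: [-0.2, -0.5, 0.7]
grip_width: 0.8
finger_force: 0.0
```

```bash
python3 -c "
from h import *
cap('wrist','w6')"
```

```text
(no output)
```

View pics/w6.png

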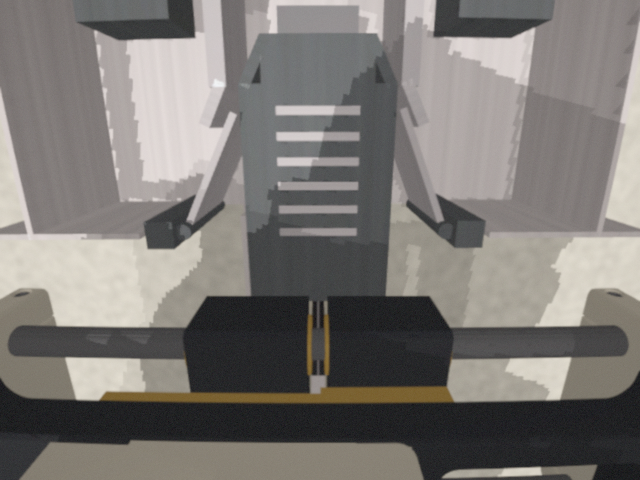

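Module straight in the lane at cols 245–390, both leaves opened symmetrically along its sides (tips near (238,115) and (400,115)), guides ahead.

```bash
python3 -m pendant '{"dp":[[0.004,0,0],[0.008,0,0],[0.012,0,0],[0.016,0,0],[0.02,0,0],[0.024,0,0],[0.028,0,0],[0.032,0,0]],"rotation":[[0,0,0],[0,0,0],[0,0,0],[0,0,0],[0,0,0],[0,0,0],[0,0,0],[0,0,0]]}'
python3 -m pendant '{"dp":[[0.004,0,0],[0.008,0,0],[0.012,0,0],[0.016,0,0],[0.02,0,0],[0.024,0,0],[0.028,0,0],[0.028,0,0]],"rotation":[[0,0,0],[0,0,0],[0,0,0],[0,0,0],[0,0,0],[0,0,0],[0,0,0],[0,0,0]]}'
```

```text
time: 14.45
tool_pos: [552.0, -7.5, 26.7]
tcp_rot: [-3.142, -0.0, 0.213]
contact_force: [-3.4, -1.7, 2.4]
grip_width: 0.2
finger_force: 1.6
time: 15.45
tool_pos: [579.8, -1.6, 26.7]
tcp_rot: [3.141, -0.001, 0.213]
contact_force: [-0.6, -0.6, -0.3]
grip_width: 0.5
finger_force: 0.0
```

```bash
python3 -m pendant '{"dp":[[0.0015,0,0],[0.003,0,0],[0.0045,0,0],[0.006,0,0],[0.0075,0,0],[0.009,0,0],[0.0105,0,0],[0.012,0,0]],"rotation":[[0,0,0],[0,0,0],[0,0,0],[0,0,0],[0,0,0],[0,0,0],[0,0,0],[0,0,0]]}'
for i in 1; do python3 -m pendant '{"dp":[[0.001,0,0],[0.002,0,0],[0.003,0,0],[0.004,0,0]],"rotation":[[0,0,0],[0,0,0],[0,0,0],[0,0,0]]}'; done
```

```text
time: 16.45
tool_pos: [590.9, 0.9, 26.7]
tcp_rot: [-3.141, -0.0, 0.213]
contact_force: [-3.0, 0.2, 1.4]
grip_width: 0.4
finger_force: 1.3
time: 16.95
tool_pos: [594.9, 1.7, 26.7]
tcp_rot: [-3.142, -0.0, 0.213]
contact_force: [-1.7, -1.2, 0.7]
grip_width: 0.5
finger_force: 1.6
```

```bash
python3 -m pendant '{"dp":[[0.001,0,0],[0.002,0,0],[0.003,0,0]],"rotation":[[0,0,0],[0,0,0],[0,0,0]]}' | egrep 'pos|contact'
python3 -m pendant '{"dp":[[0.001,0,0],[0.002,0,0],[0.003,0,0]],"rotation":[[0,0,0],[0,0,0],[0,0,0]]}' | egrep 'pos|contact'
```

```text
tool_pos: [597.7, 2.3, 26.7]
contact_force: [-1.8, -1.2, -0.8]
tool_pos: [600.6, 3.0, 26.7]
contact_force: [-2.4, -0.8, 0.4]
```

```bash
python3 -m pendant '{"dp":[[0.001,0,0],[0.002,0,0],[0.003,0,0]],"rotation":[[0,0,0],[0,0,0],[0,0,0]]}' | egrep 'pos|contact'
```

```text
tool_pos: [603.6, 3.6, 26.7]
contact_force: [-2.5, -0.9, 1.3]
```

Origin ≈ 101 mm, no connector yet.

```bash
python3 -m pendant '{"dp":[[0.001,0,0],[0.002,0,0],[0.003,0,0]],"rotation":[[0,0,0],[0,0,0],[0,0,0]]}' | egrep 'pos|contact'
```

```text
tool_pos: [606.5, 4.3, 26.7]
contact_force: [-2.8, -0.3, -0.2]
```

```bash
python3 -m pendant '{"dp":[[0.001,0,0],[0.002,0,0],[0.003,0,0]],"rotation":[[0,0,0],[0,0,0],[0,0,0]]}' | egrep 'pos|contact'
```

```text
tool_pos: [609.6, 5.0, 26.7]
contact_force: [0.3, 0.3, -0.2]
```

```bash
python3 -m pendant '{"dp":[[0.001,0,0],[0.002,0,0]],"rotation":[[0,0,0],[0,0,0]]}' | egrep 'pos|contact'
```

```text
tool_pos: [610.6, 5.1, 26.8]
contact_force: [-5.4, -2.0, 3.1]
```

```bash
python3 -m pendant '{"dp":[[0.0005,0,0],[0.001,0,0],[0.0015,0,0],[0.002,0,0]],"rotation":[[0,0,0],[0,0,0],[0,0,0],[0,0,0]]}' | egrep 'pos|contact'
```

```text
tool_pos: [612.3, 5.4, 26.8]
contact_force: [-5.9, -1.6, 3.7]
```

```bash
python3 -m pendant '{"dp":[[0.0005,0,0],[0.001,0,0],[0.0015,0,0],[0.002,0,0]],"rotation":[[0,0,0],[0,0,0],[0,0,0],[0,0,0]]}' | egrep 'pos|contact'
```

```text
tool_pos: [614.1, 5.8, 26.8]
contact_force: [-6.8, -1.9, 3.8]
```

```bash
python3 -m pendant '{"dp":[[0.0005,0,0],[0.001,0,0],[0.0015,0,0],[0.002,0,0]],"rotation":[[0,0,0],[0,0,0],[0,0,0],[0,0,0]]}' | egrep 'pos|contact'
```

```text
tool_pos: [615.9, 6.2, 26.8]
contact_force: [-6.7, -1.9, 4.5]
```

```bash
python3 -m pendant '{"dp":[[0.0005,0,0],[0.001,0,0],[0.001,0,0]],"rotation":[[0,0,0],[0,0,0],[0,0,0]]}' | egrep 'pos|contact'
```

```text
tool_pos: [616.8, 6.4, 26.8]
contact_force: [-7.0, -2.6, 4.7]
```

```bash
python3 -m pendant '{"dp":[[0.0005,0,0],[0.001,0,0],[0.001,0,0]],"rotation":[[0,0,0],[0,0,0],[0,0,0]]}' | egrep 'pos|contact'
```

```text
tool_pos: [617.7, 6.6, 26.8]
contact_force: [-7.1, -2.0, 4.7]
```

```bash
python3 -m pendant '{"dp":[[0.0005,0,0],[0.0005,0,0]],"rotation":[[0,0,0],[0,0,0]]}' | egrep 'pos|contact'
```

```text
tool_pos: [618.1, 6.7, 26.8]
contact_force: [-7.9, -2.2, 5.1]
```

```bash
python3 -m pendant '{"dp":[[0.0005,0,0],[0.0005,0,0]],"rotation":[[0,0,0],[0,0,0]]}' | egrep 'pos|contact'
```

```text
tool_pos: [618.6, 6.8, 26.8]
contact_force: [-7.8, -1.6, 5.5]
```

```bash
python3 -m pendant '{"dp":[[0.0005,0,0],[0.0005,0,0]],"rotation":[[0,0,0],[0,0,0]]}' | egrep 'pos|contact'
```

```text
tool_pos: [619.0, 6.9, 26.8]
contact_force: [-8.8, -2.2, 5.5]
```

```bash
python3 -m pendant '{"dp":[[0.0005,0,0],[0.0005,0,0]],"rotation":[[0,0,0],[0,0,0]]}' | egrep 'pos|contact'
```

```text
tool_pos: [619.4, 7.0, 26.8]
contact_force: [-8.6, -3.0, 5.3]
```

```bash
python3 -m pendant '{"dp":[[0.0005,0,0],[0.0005,0,0]],"rotation":[[0,0,0],[0,0,0]]}' | egrep 'pos|contact'
```

```text
tool_pos: [619.9, 7.1, 26.8]
contact_force: [-8.0, -2.6, 6.0]
```

```bash
python3 -m pendant '{"dp":[[0.0005,0,0],[0.0005,0,0]],"rotation":[[0,0,0],[0,0,0]]}' | egrep 'pos|contact'
```

```text
tool_pos: [620.1, 7.1, 26.8]
contact_force: [-10.3, -1.9, 6.9]
```

```bash
python3 -m pendant '{"dp":[[0.0003,0,0],[0.0003,0,0],[0.0003,0,0]],"rotation":[[0,0,0],[0,0,0],[0,0,0]]}' | egrep 'pos|contact'
```

```text
tool_pos: [620.1, 7.1, 26.8]
contact_force: [-10.0, -2.3, 6.9]
```

```bash
python3 -m pendant '{"dp":[[0.0004,0,0],[0.0004,0,0],[0.0004,0,0]],"rotation":[[0,0,0],[0,0,0],[0,0,0]]}' | egrep 'pos|contact'
```

```text
tool_pos: [620.1, 7.2, 26.8]
contact_force: [-12.2, -3.0, 8.3]
```

Hard stop felt: position stays put while the force rises. Back off 2 mm and lift straight up so the leaves can close beneath.

```bash
python3 -m pendant '{"dp":[[-0.001,0,0],[-0.002,0,0],[-0.002,0,-0.01],[-0.002,0,-0.02],[-0.002,0,-0.03],[-0.002,0,-0.045],[-0.002,0,-0.07],[-0.002,0,-0.11]],"rotation":[[0,0,0],[0,0,0],[0,0,0],[0,0,0],[0,0,0],[0,0,0],[0,0,0],[0,0,0]]}'
python3 -m pendant '{"dp":[[-0.03,0,-0.03],[-0.08,0,-0.03],[-0.14,0,-0.03],[-0.14,0,-0.03]],"rotation":[[0,0,0],[0,0,0],[0,0,0],[0,0,0]]}'
python3 -c "
from h import *
cap('wrist','w7')
crop('w7',120,520,0,290,2,'w7c')"
```

```text
time: 24.58
tool_pos: [621.0, 7.5, 138.0]
tcp_rot: [-3.141, -0.0, 0.213]
contact_force: [0.0, 0.6, -0.2]
grip_width: 0.5
finger_force: 0.0
time: 25.08
tool_pos: [480.2, -22.2, 167.5]
tcp_rot: [-3.141, 0.002, 0.212]
contact_force: [1.2, 0.7, 0.2]
grip_width: 0.2
finger_force: 0.0
```

View pics/w7c.png

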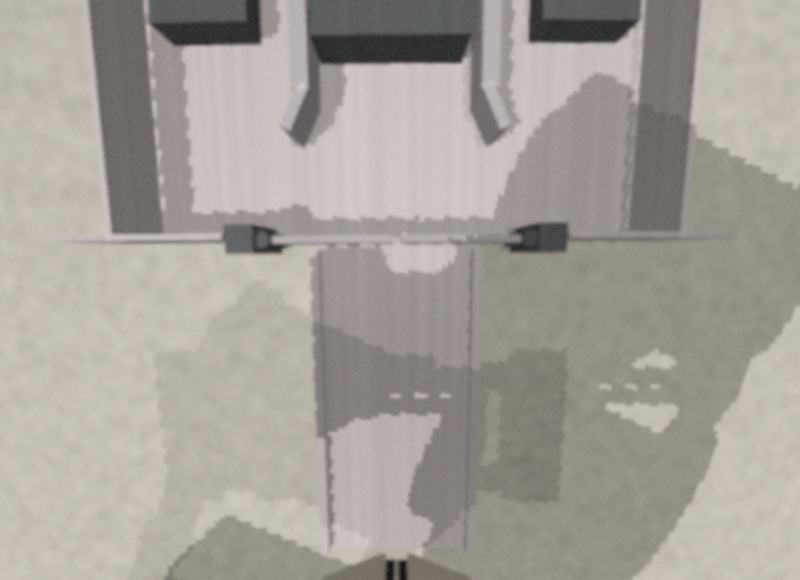

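Both leaves are closed along the door line (crop row ~239). The module sits straight between the guides, with its rear edge at crop row ~60.

```bash
python3 -c "
from plant import workorder
print(workorder.close_job())"
```

```text
the job is handed in; nothing more can be done
None
```

The steel module is in the bay and pressed home: the connector bottomed out at about 12–13 N on the tool. The last picture shows both doors closed and the gripper clear. The job is handed in at about 25 s, but the hand-in returned no verdict.

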